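# Draw out a stock bin and scan its label

### The job

Draw the grey stock bin forward along its lane, out from under the shelf, until it is right up against the stop bar. Then pick up the contact scanner, hold its mouth flat and centred on the barcode label of the bin's sloping panel, long side along the label's long side, pressed on gently and kept still for two seconds. Then stand the scanner upright, mouth down, in the middle of its rubber pad and let go; leave the bin at its stop and do not disturb the tape dispenser and the bottle.

Things in the scene. Friction and masses are not known exactly. Their poses are not given: they have to be found in the camera images.
- bay: Fixed bin bay. Origin on the bench below the middle of its shelf's front edge; x points into the bay (away from the robot), y left, z up. 4 mm steel lane plate between two guide rails (136 mm apart, 30 mm high) that run 210 mm forward of the origin. The wooden shelf spans x = 0 to 200 mm, 280 mm wide, underside at z = 95 mm, top at z = 113 mm; tape roll on it.
- stop (a point): Middle of the inner face's top edge of the stop bar across the lane's front end, 18 mm above the bench, 210 mm in front of the bay's origin; axes as the bay. The bin's front face meets it.
- bin: Loose grey plastic bin, 0.4 to 0.85 kg, standing in the lane, partly under the shelf. 210 mm long, 120 mm wide. Origin on its underside, x to the rear: front face at x = -115 mm, rear at +95 mm. Front to rear: upright lip; open trough, clear from x = -109 to -52 mm, floor 5 mm thick, sides 25 mm high; sloping label panel; stock compartment 80 mm high.
- lip (a point): Middle of the top edge of the bin's upright front lip, 55 mm above the bin's underside. The lip is 6 mm thick and 120 mm wide; axes as the bin.
- label (a point): Centre of the white barcode label (84 by 50 mm) on the bin's rigid sloping panel (87 mm long, 120 wide), 50 mm above the bin's underside. Its z axis points straight out of the label (up and towards the robot, 20 degrees from vertical), y along the label's long side, x up the slope.
- pad: Flat black rubber charging pad, 130 by 130 mm, 8 mm thick, fixed to the bench, on the robot's left or right. Origin at the centre of its underside.
- scanner_mid (a point): Middle of the contact scanner, which stands mouth down on the pad: 163 mm tall, 0.15 to 0.31 kg. z points up its handle, away from the flat rigid mouth 80 mm below this point. From the mouth up: head 46 (x) by 80 mm (y), 36 mm tall; neck 40 by 64 mm up to 54 mm; straight handle 32 (x) by 36 mm (y) to the top. y is the mouth's long side; either way round is right.
- mouth (a point): Centre of the scanner's flat mouth face (its underside when it stands); axes as the scanner.
- scanner: The same contact scanner; this origin lies at the mouth's centre, axes as above.
- dispenser: Tape dispenser, 170 by 60 mm, 96 mm high, on the side where the pad is not. Leave it alone; origin at the centre of its underside.
- washbottle: White bottle, 60 mm across, 150 mm tall. Leave it alone; origin at the centre of its underside.
There are look-alikes about, which are no part of the job. What is shaped like the bin but yellow is not meant.

How it is judged:
By the outcome, as a careful person would: the job done as asked, in the order asked, and still so for the second after the job is handed in, with the robot touching nothing.
It also fails if it takes over 72 s, if anything falls off the work surface, if the arm or the gripper's body presses on something with over 40 N, if the wrist force passes 120 N, or if a joint passes its speed limit or range.

### The arm

A 6-joint arm with a two-finger parallel gripper is mounted at the origin on the work surface. World frame = base frame: x ahead of the robot, y to its left, z up, the work surface at z = 0. Lengths are in m, angles in rad, forces in N, time in s.
With the tool pointing down it reaches from about 0.4 to 0.825 m from the base axis. Payload 7 kg.
Tool frame: the origin (TCP) lies midway between the tips of the shut fingers; the grasp point (between the pads) lies manip.grasp_offset behind it (manip.grasp_offset is the distance from the TCP to the grasp point, in m); z points along the fingers, y is the direction in which the jaws open and shut (so a half turn about z gives the same grasp; the last joint's range is limited). The gripper opens to 88 mm and grips with 3 to 60 N. Pads are 19 mm wide; open, the fingers measure 130 mm over their backs; the gripper's body (78 mm by 193 mm) begins 47 mm behind the grasp point.
Start: joints at [-1.028, 0.359, 0.012, 0, -1.224, -0.288], TCP at [0.17, -0.653, 0.227] pointing down, gripper open.
Joint ranges: [-3.07, 3.07], [-1.43, 2.12], [-1.02, 1.25], [-3.03, 1.67], [-3.05, -0], [-3.03, 3.03]. Speed limits (rad/s): [2.39, 2.39, 3.01, 3.14, 3.14, 3.14].

### API

Orientations are given as a 3x3 rotation matrix whose columns are the frame's x, y, z axes.
In Python, from plant import manip gives the robot as it stands.
- The arm moves only by the shell command python3 -m creep 'ROWS' [OPENING] [FORCE]. ROWS is JSON, a list of rows, each an object with "dp": the shift along the tool's x, y, z as a fraction of full scale, a list of three; "spin": the turn about the tool's z as a fraction of full scale. A call has 1 to 20 rows; each row is the pose to reach, as a shift and turn from the pose commanded when the call began, along the tool's axes at that moment; what a row does not reach only later rows make up. Full scale, the value 1, is 0.2 m for a shift and 1.5 rad for a turn. A row lasts 1/12 s, in which the tool goes at most 41.7 mm and 7.16 degrees, less where a joint would pass 70% of its speed; a pose out of reach is approached as far as the arm can. A call with a number of a shift or a turn outside -1 to 1 is refused whole. A call with a gripper value outside its range is refused whole. OPENING is the opening, from 0 (shut) to 1 (fully open), set as the call begins (- or left out, the last holds). The fingers move at their own pace and stop on an object; FORCE is the grip in N (left out, the last holds). Time passes only in rows, so rows that repeat a pose let the fingers close. It gives the time, the measured TCP pose, the force and the opening at its end, in the units of the state.
- manip.state(): the state, without advancing time (a new reading comes with each control period).
- manip.snapshot(name): name is "scene" or "top" or "wrist"; returns (picture, depth): 480x640x3 uint8, red, green, blue; 480x640 float32, m along the optical axis (not along the pixel's ray), 0 where there is no reading.
- manip.camera_info(name): a dict with "fx", "fy", "cx", "cy" (pixels), "distortion" ([k1, k2, p1, p2, k3] as OpenCV has them; the pictures are not rectified), "eye" and "orientation" of the camera in the world; the wrist camera has in their place "mount" (4x4, takes a point from camera to tool coordinates, whose origin is the TCP and whose axes are the flange's). Camera axes: x right, y up, looking along -z (the intrinsics and any distortion apply to the point x, -y, -z); pixel columns grow to the right and rows downward; lengths in m; the calibration is good to about 2 mm. A picture is of the moment at which its call begins: read the wrist's pose just before it. camera_info takes no time and is no camera call.
- manip.close_job(): hands the job in, once; it reports no verdict.
The state is a dict: "time_s": time; "q": joint angles; "joint_velocities": joint speeds; "effort": joint torques, N m; "tool_pos": TCP position; "tool_rot": TCP orientation; "wrist_force": force on the tool from outside, world axes, zero at the start; "wrist_torque": the same for the moment, N m; "gripper_width": finger opening in m.
Only numpy, scipy, OpenCV 4.12 (cv2) and the standard library are available. Lean on these libraries where they do the work, as an engineer would, in place of code of your own. Each camera call takes 0.05 s, during which the arm holds its last target.

## Working session

There is one attempt and no reset: what is moved stays moved. The work goes in short steps, Python scripts to look and compute and a shell command to move; the robot and the scene stay as the last step left them, time stands still between calls to the robot, and variables do not carry over. Pictures are saved under pics/ and viewed, and the job is handed in when it is done.

```bash
ls; mkdir -p pics; python3 - <<'E'
from plant import manip
import cv2,numpy as np
print(manip.grasp_offset, manip.state())
for n in ("scene","top","wrist"):
    print(n,manip.camera_info(n))
    p,d=manip.snapshot(n); cv2.imwrite(f"pics/{n}0.png",p[:,:,::-1]); np.save(f"pics/{n}0.npy",d)
print(manip.state()["time_s"])
E
```

```text
pics
0.0188 {'time_s': 0.0, 'q': array([-1.02789183e+00,  3.59401709e-01,  1.11007336e-02, -3.81394189e-04,
       -1.22408904e+00, -2.88093093e-01]), 'joint_velocities': array([-0.00012912, -0.00049226,  0.00178884, -0.00150215, -0.00253732,
        0.00110418]), 'effort': array([-1.87415446e-05, -5.82722068e+01,  2.93061233e+01,  6.99689895e+00,
        6.94057730e-03, -1.61921876e-04]), 'tool_pos': array([ 0.1700098 , -0.65275345,  0.22562569]), 'tool_rot': array([[-9.67743554e-01, -2.51936791e-01, -5.16203079e-04],
       [-2.51937296e-01,  9.67742319e-01,  1.54982639e-03],
       [ 1.09093277e-04,  1.62988531e-03, -9.99998666e-01]]), 'wrist_force': array([-0.29008126,  0.34380223, -0.35512106]), 'wrist_torque': array([-0.01621564, -0.04032562, -0.01261511]), 'gripper_width': 0.08754361015222252}
scene {'fx': 454.091210563201, 'fy': 454.091210563201, 'cx': 324.2213902337868, 'cy': 244.08223391820778, 'distortion': array([0.0193002, 0.       , 0.       , 0.       , 0.       ]), 'eye': array([ 1.18623775, -0.46324008,  0.6682438 ]), 'orientation': array([[ 0.59116072, -0.45009362, 
[... 361 characters left out ...]
tion': array([[ 0.02157393,  0.99740905, -0.06862768],
       [-0.99971213,  0.02080101, -0.01195737],
       [-0.01049887,  0.06886589,  0.99757068]])}
wrist {'fx': 393.8890792187555, 'fy': 393.8890792187555, 'cx': 316.63275524760473, 'cy': 239.40097823734487, 'distortion': array([0.01236483, 0.        , 0.        , 0.        , 0.        ]), 'mount': array([[ 6.71086935e-05,  9.52580589e-01,  3.04286406e-01,
         8.37980690e-02],
       [ 9.99999328e-01, -4.16146506e-04,  1.08221869e-03,
         5.81361665e-04],
       [ 1.15752824e-03,  3.04286129e-01, -9.52579977e-01,
        -1.58150099e-01],
       [ 0.00000000e+00,  0.00000000e+00,  0.00000000e+00,
         1.00000000e+00]])}
0.15
```

View pics/scene0.png

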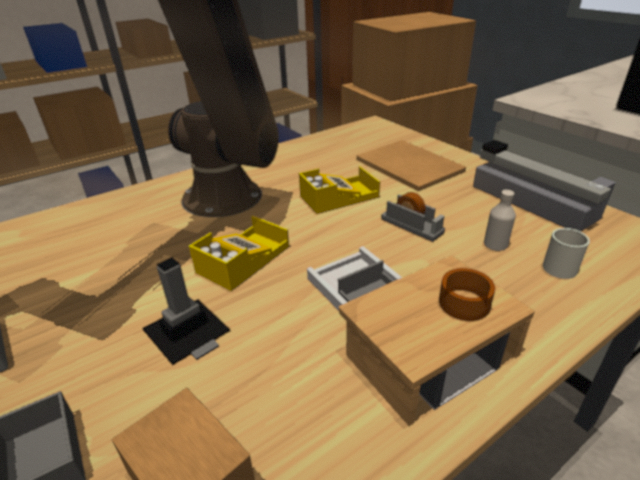

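View pics/top0.png

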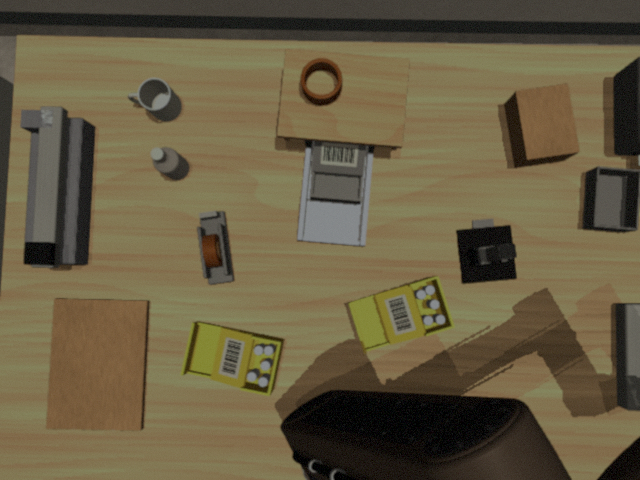

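View pics/wrist0.png

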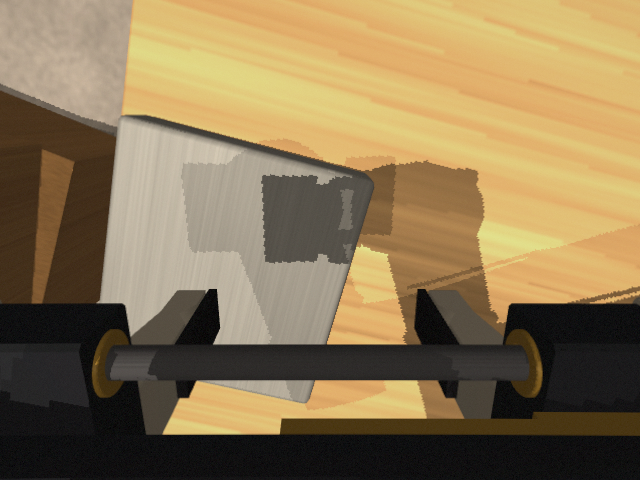

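The top view shows the shelf (cols 277-410, rows 50-147), the grey bin's front with its label (label about 338,155; lip about row 198), the stop bar at row 243, and the pad with the scanner near (487,254). The yellow bins are decoys.

```bash
cat > h.py <<'E'
import numpy as np,cv2
from plant import manip
def K(c): return np.array([[c["fx"],0,c["cx"]],[0,c["fy"],c["cy"]],[0,0,1.]])
def pose(name,st=None):
    c=manip.camera_info(name)
    if "eye" in c: return c,np.array(c["eye"]),np.array(c["orientation"])
    M=np.array(c["mount"]);R=np.array(st["tool_rot"]);
    return c,np.array(st["tool_pos"])+R@M[:3,3],R@M[:3,:3]
def rays(name,uv,st=None):
    c,e,R=pose(name,st)
    p=cv2.undistortPoints(np.array(uv,float).reshape(-1,1,2),K(c),np.array(c["distortion"])).reshape(-1,2)
    d=np.c_[p[:,0],-p[:,1],-np.ones(len(p))]
    return e,d@R.T
def plane(name,uv,z,st=None):
    e,d=rays(name,uv,st); return e+d*((z-e[2])/d[:,2])[:,None]
def cloud(name,depth,st=None):
    v,u=np.mgrid[:480,:640]; e,d=rays(name,np.c_[u.ravel(),v.ravel()],st)
    P=e+d*depth.ravel()[:,None]; P[depth.ravel()==0]=np.nan
    return P.reshape(480,640,3)
def proj(name,P,st=None):
    c,e,R=pose(name,st); q=(np.atleast_2d(P)-e)@R; q=q*[1,-1,-1]
    return cv2.projectPoints(q,np.zeros(3),np.zeros(3),K(c),np.array(c["distortion"]))[0].reshape(-1,2)
def save(n,img,box=None,s=1):
    if box: img=img[box[1]:box[3],box[0]:box[2]]
    cv2.imwrite(f"pics/{n}.png",cv2.resize(img,None,fx=s,fy=s,interpolation=cv2.INTER_CUBIC))
E
python3 - <<'E'
from h import *
im=cv2.imread("pics/top0.png");d=np.load("pics/top0.npy")
C=cloud("top",d)
save("t_bay",im,(260,30,430,260),2.6); save("t_pad",im,(440,200,540,300),6)
for uv in [(560,320),(440,200),(300,120),(395,120),(337,195),(337,225),(338,155),(338,243),(505,253),(460,270),(250,250)]:
    print(uv,C[uv[1],uv[0]].round(4))
E
```

```text
(560, 320) [ 0.3245 -0.4844 -0.0023]
(440, 200) [ 0.6049 -0.1993 -0.0009]
(300, 120) [0.7589 0.1333 0.1157]
(395, 120) [ 0.7652 -0.0779  0.1076]
(337, 195) [0.611  0.0489 0.0065]
(337, 225) [0.539  0.0473 0.0028]
(338, 155) [0.6971 0.048  0.0527]
(338, 243) [0.4945 0.0439 0.0193]
(505, 253) [ 0.4691 -0.3023  0.1728]
(460, 270) [ 0.4374 -0.2476  0.0018]
(250, 250) [0.4746 0.2547 0.001 ]
```

View pics/t_bay.png

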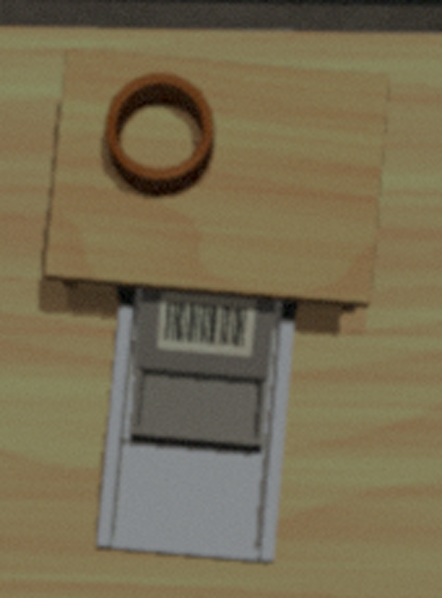

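View pics/t_pad.png

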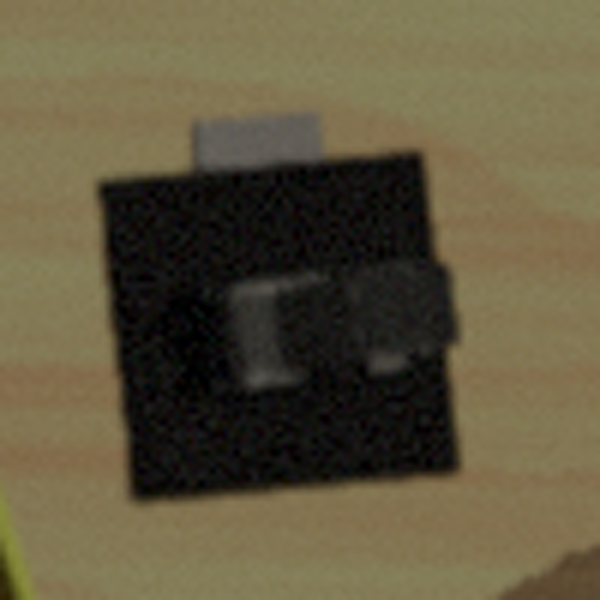

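```bash
python3 - <<'E'
from h import *
r=plane("top",[(297.3,240.8),(365,246.2)],.030); print("rails front",r.round(4),np.linalg.norm(r[0]-r[1]))
s=plane("top",[(277.3,136.5),(401.2,146.9)],.113); print("shelf",s.round(4),np.linalg.norm(s[0]-s[1]), s.mean(0))
for a in(r,s):
    v=a[0]-a[1]; print("yaw",np.degrees(np.arctan2(-v[0],v[1])))
p=plane("top",[(456.7,230.5),(510.3,225.5),(516.3,278.7),(462.5,283)],.008); print(p.round(4),p.mean(0)); 
for i in range(4): v=p[i]-p[(i+1)%4]; print(np.linalg.norm(v),np.degrees(np.arctan2(v[1],v[0]))%90)
t=plane("top",[(440+403/6,200+306/6)],.171); print("handle top",t)
l=plane("top",[(260+133/2.6,30+437/2.6),(260+260/2.6,30+445/2.6)],.059); print("lip",l)
d=np.load("pics/scene0.npy");C=cloud("scene",d)
im=cv2.imread("pics/scene0.png"); save("s_pad",im,(130,240,250,370),4.5); save("s_bay",im,(290,230,440,400),3.5)
E
```

```text
rails front [[ 0.4968  0.1394  0.03  ]
 [ 0.4874 -0.0195  0.03  ]] 0.1591654834128909
shelf [[ 0.7215  0.183   0.113 ]
 [ 0.7032 -0.0919  0.113 ]] 0.2755389507437096 [0.71234781 0.0455264  0.113     ]
yaw -3.3817720931363136
yaw -3.797058417627807
[[ 0.531  -0.2379  0.008 ]
 [ 0.5455 -0.3648  0.008 ]
 [ 0.4195 -0.3787  0.008 ]
 [ 0.4066 -0.2523  0.008 ]] [ 0.47566803 -0.3084205   0.008     ]
0.12768689497945673 6.530247386676081
0.12679392949061039 6.3284048001157815
0.12708972662185192 5.834851822406662
0.12525080193571114 6.603374086576309
handle top [[ 0.47345516 -0.3073042   0.171     ]]
lip [[ 0.59385305  0.107652    0.059     ]
 [ 0.58895238 -0.00490508  0.059     ]]
```

View pics/s_pad.png

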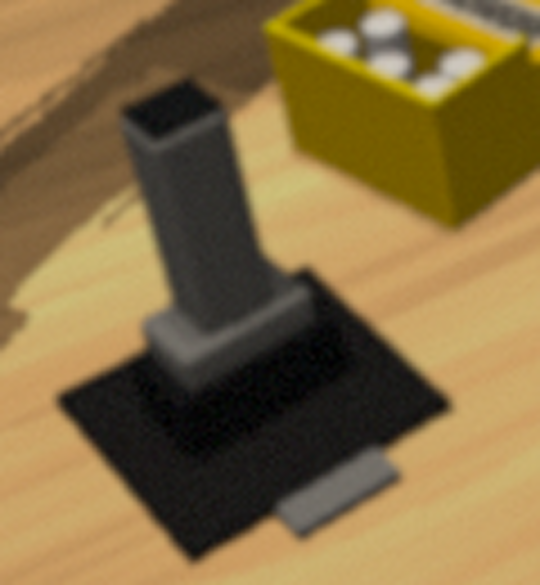

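View pics/s_bay.png

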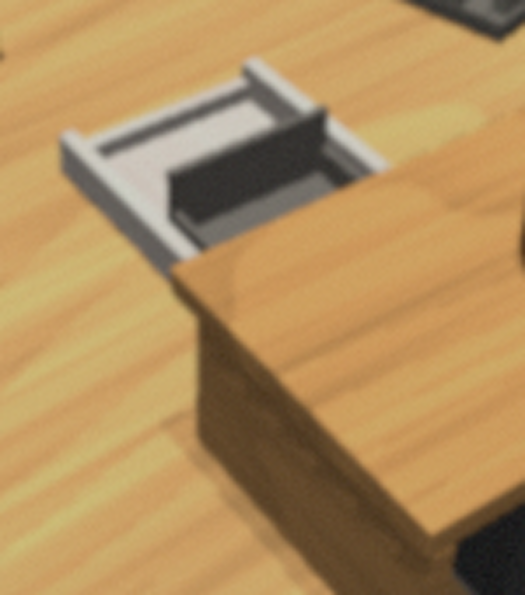

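```bash
cat >> h.py <<'E'
def togo(target,yawdeg):
    "target TCP, tool y axis yaw from world +y (deg ccw)"
    s=manip.state();R=s["tool_rot"];d=R.T@(np.array(target)-s["tool_pos"])
    y=np.degrees(np.arctan2(-R[0,1],R[1,1]))
    print("dp",(d/.2).round(3),"spin",round(-np.radians(yawdeg-y)/1.5,4),"yaw now",round(y,2),"mm",(d*1000).round(1),"rows",np.linalg.norm(d)/.0417)
E
python3 -c "
from h import *
togo([.36,-.3,.30],-3.6);togo([.56,.055,.25],-3.6)"
```

```text
dp [-1.364  1.468 -0.369] spin 0.2117 yaw now 14.6 mm [-272.8  293.7  -73.8] rows 9.773626567631105
dp [-2.779  2.934 -0.117] spin 0.2117 yaw now 14.6 mm [-555.8  586.8  -23.5] rows 19.389429883965285
```

```bash
python3 -m creep '[{"dp":[-0.2,0.2,-0.3],"spin":0},{"dp":[-0.4,0.4,-0.37],"spin":0},{"dp":[-0.6,0.6,-0.37],"spin":0},{"dp":[-0.8,0.8,-0.37],"spin":0},{"dp":[-0.95,1,-0.37],"spin":0},{"dp":[-0.95,1,-0.37],"spin":0},{"dp":[-0.95,1,-0.37],"spin":0},{"dp":[-0.95,1,-0.37],"spin":0}]' 1 20; python3 -m creep '[{"dp":[-0.2,0.2,0],"spin":0},{"dp":[-0.4,0.4,0],"spin":0},{"dp":[-0.6,0.6,0],"spin":0},{"dp":[-0.8,0.8,0],"spin":0},{"dp":[-0.95,1,0],"spin":0},{"dp":[-0.95,1,0],"spin":0},{"dp":[-0.95,1,0],"spin":0},{"dp":[-0.95,1,0],"spin":0}]' 1 20;  python3 -c "
from h import *
togo([.56,.055,.25],-3.6)"
```

```text
time_s: 0.82
tool_pos: [0.3056, -0.4075, 0.3017]
tool_rot: [[-0.967, -0.256, 0.003], [-0.256, 0.967, -0.0], [-0.002, -0.001, -1.0]]
wrist_force: [-0.5, -1.1, -1.4]
gripper_width: 0.0875
time_s: 1.48
tool_pos: [0.4387, -0.1669, 0.3004]
tool_rot: [[-0.967, -0.256, 0.001], [-0.256, 0.967, 0.001], [-0.001, 0.0, -1.0]]
wrist_force: [-0.3, 0.1, -0.4]
gripper_width: 0.0875
dp [-0.87   0.917  0.253] spin 0.2143 yaw now 14.82 mm [-174.   183.4   50.7] rows 6.182998726255957
```

```bash
python3 -m creep '[{"dp":[-0.2,0.2,0],"spin":0.05},{"dp":[-0.4,0.4,0.05],"spin":0.1},{"dp":[-0.6,0.6,0.12],"spin":0.15},{"dp":[-0.8,0.8,0.2],"spin":0.213},{"dp":[-0.87,0.917,0.253],"spin":0.213},{"dp":[-0.87,0.917,0.253],"spin":0.213},{"dp":[-0.87,0.917,0.253],"spin":0.213},{"dp":[-0.87,0.917,0.253],"spin":0.213},{"dp":[-0.87,0.917,0.253],"spin":0.213},{"dp":[-0.87,0.917,0.253],"spin":0.213}]' 0 20; python3 - <<'E'
from h import *
st=manip.state();p,d=manip.snapshot("wrist"); cv2.imwrite("pics/w1.png",p[:,:,::-1]);np.savez("pics/w1.npz",d=d,pos=st["tool_pos"],rot=st["tool_rot"]); print(st["tool_pos"])
E
```

```text
time_s: 2.32
tool_pos: [0.5589, 0.0502, 0.2502]
tool_rot: [[-0.998, 0.065, -0.0], [0.065, 0.998, -0.0], [0.0, -0.0, -1.0]]
wrist_force: [-0.7, -0.1, 0.2]
gripper_width: 0.0263
[0.55891901 0.05015724 0.25020687]
```

View pics/w1.png

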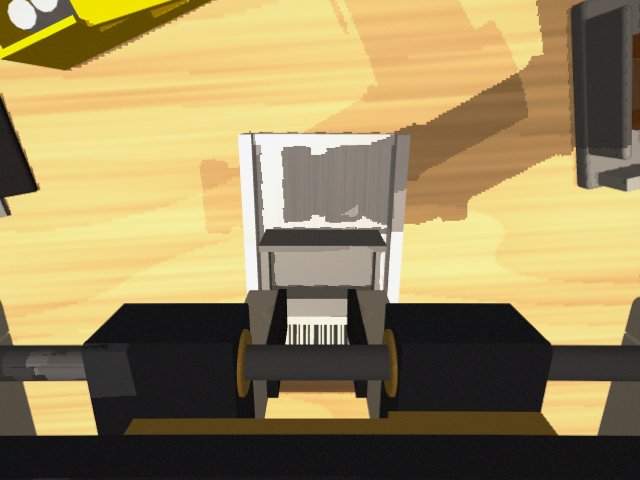

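```bash
python3 - <<'E'
from h import *
z=np.load("pics/w1.npz");st=dict(tool_pos=z["pos"],tool_rot=z["rot"])
im=cv2.imread("pics/w1.png");save("w1b",im,(230,120,420,330),3.8/1.4)
C=cloud("wrist",z["d"],st)
for u in (300,340):
  for v in range(224,262,3): print(u,v,C[v,u].round(4))
print(plane("wrist",[(260,246),(387,246)],.059,st))
print(plane("wrist",[(239,133),(411,136)],.03,st))
E
```

```text
300 224 [0.586  0.0304 0.0036]
300 227 [0.5894 0.0301 0.0033]
300 230 [0.5913 0.0302 0.0081]
300 233 [0.5914 0.0306 0.019 ]
300 236 [0.5912 0.0311 0.03  ]
300 239 [0.5914 0.0315 0.0397]
300 242 [0.5913 0.0319 0.0493]
300 245 [0.5917 0.0322 0.0573]
300 248 [0.5939 0.0321 0.0596]
300 251 [0.5971 0.0318 0.0589]
300 254 [0.6182 0.0281 0.0084]
300 257 [0.6216 0.0278 0.0083]
300 260 [0.6249 0.0276 0.0088]
340 224 [0.5888 0.073  0.0033]
340 227 [0.5912 0.0727 0.0064]
340 230 [0.5944 0.0725 0.0071]
340 233 [0.5941 0.0718 0.019 ]
340 236 [0.5944 0.0713 0.0283]
340 239 [0.5943 0.0708 0.0385]
340 242 [0.5941 0.0702 0.0485]
340 245 [0.5941 0.0697 0.0575]
340 248 [0.5964 0.0695 0.0592]
340 251 [0.5991 0.0693 0.0601]
340 254 [0.6207 0.0711 0.009 ]
340 257 [0.6244 0.071  0.0083]
340 260 [0.6275 0.0708 0.0094]
[[ 0.58970009 -0.00512606  0.059     ]
 [ 0.5973736   0.11348088  0.059     ]]
[[ 0.48788067 -0.01754679  0.03      ]
 [ 0.50094883  0.14158076  0.03      ]]
```

View pics/w1b.png

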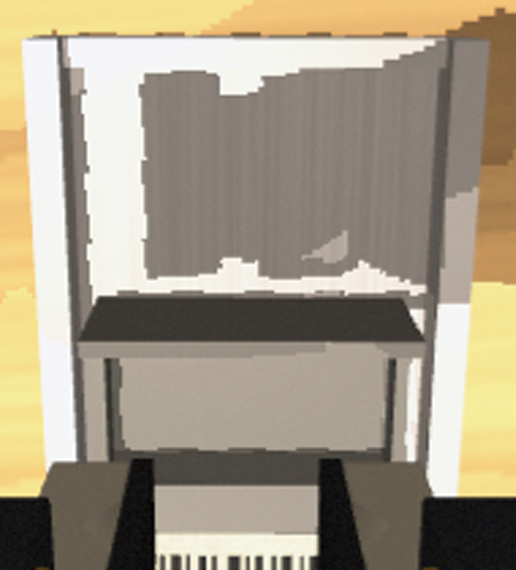

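```bash
python3 -c "
from h import *
togo([.6205,.052,.10],-3.7);togo([.6205,.052,.028],-3.7)"
```

```text
dp [-0.306  0.03   0.753] spin -0.0007 yaw now -3.76 mm [-61.2   6.  150.6] rows 3.9003889947108927
dp [-0.306  0.03   1.113] spin -0.0007 yaw now -3.76 mm [-61.1   6.  222.6] rows 5.537184053683049
```

```bash
python3 -m creep '[{"dp":[-0.2,0.03,0.1],"spin":0},{"dp":[-0.306,0.03,0.3],"spin":0},{"dp":[-0.306,0.03,0.5],"spin":0},{"dp":[-0.306,0.03,0.75],"spin":0},{"dp":[-0.306,0.03,0.75],"spin":0},{"dp":[-0.306,0.03,0.75],"spin":0},{"dp":[-0.306,0.03,0.75],"spin":0}]' 0 20; python3 - <<'E'
from h import *
p,d=manip.snapshot("wrist"); cv2.imwrite("pics/w2.png",p[:,:,::-1]); togo([.6205,.052,.028],-3.7)
E
```

```text
time_s: 2.95
tool_pos: [0.6208, 0.0519, 0.1005]
tool_rot: [[-0.998, 0.066, -0.0], [0.066, 0.998, -0.001], [0.0, -0.001, -1.0]]
wrist_force: [0.5, 0.2, 0.6]
gripper_width: 0.0003
dp [ 0.007 -0.003  0.369] spin -0.0004 yaw now -3.73 mm [ 1.3 -0.6 73.9] rows 1.771938344376779
```

View pics/w2.png

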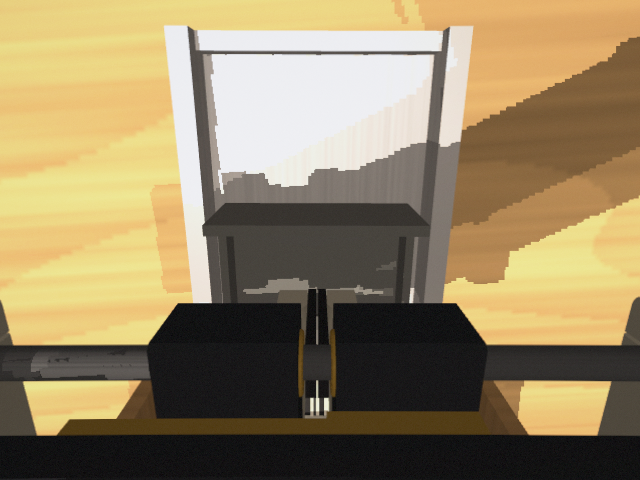

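The fingers are shut above the trough. The lip's top edge is at row 228, and the stop bar's inner top edge is near row 52 (cols 205-440).

```bash
python3 - <<'E'
from h import *
st=manip.state()
print(plane("wrist",[(215,52),(320,52),(436,52)],.018,st), plane("wrist",[(205,230),(428,230)],.059,st))
E
python3 -m creep '[{"dp":[0.007,0,0.1],"spin":0},{"dp":[0.007,0,0.2],"spin":0},{"dp":[0.007,0,0.3],"spin":0},{"dp":[0.007,0,0.36],"spin":0},{"dp":[0.007,0,0.36],"spin":0},{"dp":[0.007,0,0.36],"spin":0},{"dp":[0.007,0,0.36],"spin":0}]' 0 20
```

```text
[[0.50212324 0.0034857  0.018     ]
 [0.50585964 0.0619179  0.018     ]
 [0.51017587 0.12641847 0.018     ]] [[ 0.59309075 -0.00505094  0.059     ]
 [ 0.60077315  0.11313624  0.059     ]]
time_s: 3.58
tool_pos: [0.6205, 0.0534, 0.0299]
tool_rot: [[-0.998, 0.064, 0.003], [0.064, 0.998, 0.001], [-0.003, 0.001, -1.0]]
wrist_force: [-0.4, -0.2, 0.3]
gripper_width: 0.0003
```

```bash
python3 -m creep '[{"dp":[0.04,0,0],"spin":0},{"dp":[0.08,0,0],"spin":0},{"dp":[0.12,0,0],"spin":0},{"dp":[0.16,0,0],"spin":0},{"dp":[0.2,0,0],"spin":0},{"dp":[0.24,0,0],"spin":0},{"dp":[0.28,0,0],"spin":0},{"dp":[0.32,0,0],"spin":0},{"dp":[0.36,0,0],"spin":0},{"dp":[0.4,0,0],"spin":0},{"dp":[0.43,0,0],"spin":0},{"dp":[0.45,0,0],"spin":0},{"dp":[0.45,0,0],"spin":0},{"dp":[0.45,0,0],"spin":0}]' 0 20
 python3 - <<'E'
from h import *
st=manip.state();p,d=manip.snapshot("wrist"); cv2.imwrite("pics/w3.png",p[:,:,::-1])
E
```

```text
time_s: 4.75
tool_pos: [0.5296, 0.0593, 0.0287]
tool_rot: [[-0.998, 0.064, 0.001], [0.064, 0.998, 0.001], [-0.001, 0.001, -1.0]]
wrist_force: [3.3, -0.1, 2.0]
gripper_width: 0.0003
```

View pics/w3.png

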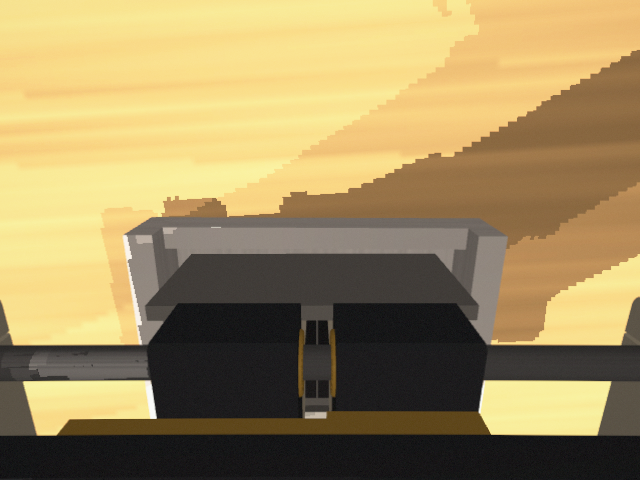

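The bin follows: the lip's front face (rows 253-305) is nearing the stop (inner edge about row 228), and the pull is about 3 N. I'll creep on until the force jumps.

```bash
for i in 1; do python3 -m creep '[{"dp":[0.01,0,0],"spin":0},{"dp":[0.02,0,0],"spin":0},{"dp":[0.03,0,0],"spin":0},{"dp":[0.04,0,0],"spin":0},{"dp":[0.045,0,0],"spin":0},{"dp":[0.045,0,0],"spin":0}]'; done; python3 -m creep '[{"dp":[0.01,0,0],"spin":0},{"dp":[0.02,0,0],"spin":0},{"dp":[0.02,0,0],"spin":0}]'
```

```text
time_s: 5.3
tool_pos: [0.5223, 0.0598, 0.0284]
tool_rot: [[-0.998, 0.064, 0.003], [0.064, 0.998, 0.001], [-0.003, 0.001, -1.0]]
wrist_force: [9.3, -2.8, 0.2]
gripper_width: 0.0009
time_s: 5.55
tool_pos: [0.5218, 0.0601, 0.0287]
tool_rot: [[-0.998, 0.063, 0.009], [0.063, 0.998, 0.001], [-0.009, 0.002, -1.0]]
wrist_force: [26.5, -12.8, -15.3]
gripper_width: 0.0004
```

```bash
python3 -m creep '[{"dp":[-0.02,0,0],"spin":0},{"dp":[-0.05,0,0],"spin":0},{"dp":[-0.08,0,0],"spin":0},{"dp":[-0.08,0,0],"spin":0},{"dp":[-0.08,0,-0.1],"spin":0},{"dp":[-0.08,0,-0.3],"spin":0},{"dp":[-0.08,0,-0.5],"spin":0},{"dp":[0.05,0,-0.7],"spin":0},{"dp":[0.15,0,-0.9],"spin":0},{"dp":[0.15,0,-1],"spin":0},{"dp":[0.15,0,-1],"spin":0},{"dp":[0.15,0,-1],"spin":0}]'
 python3 - <<'E'
from h import *
st=manip.state();p,d=manip.snapshot("wrist"); cv2.imwrite("pics/w4.png",p[:,:,::-1]);np.savez("pics/w4.npz",d=d,pos=st["tool_pos"],rot=st["tool_rot"])
E
```

```text
time_s: 6.55
tool_pos: [0.4863, 0.0621, 0.2298]
tool_rot: [[-0.998, 0.064, 0.003], [0.064, 0.998, 0.002], [-0.003, 0.002, -1.0]]
wrist_force: [-0.2, -0.6, -0.9]
gripper_width: 0.0005
```

View pics/w4.png

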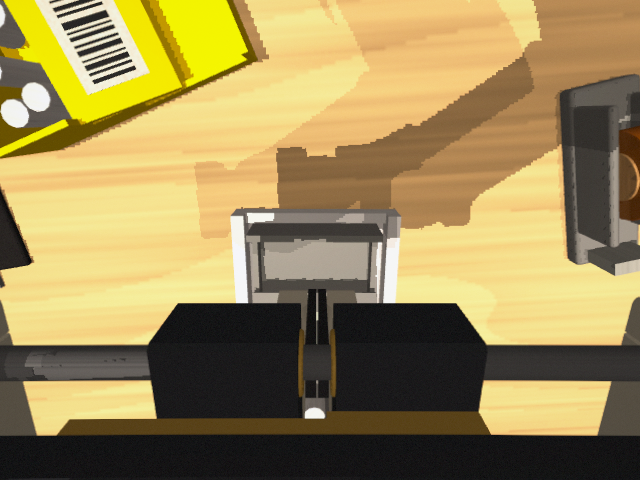

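```bash
python3 - <<'E'
from h import *
z=np.load("pics/w4.npz");st=dict(tool_pos=z["pos"],tool_rot=z["rot"])
save("w4b",cv2.imread("pics/w4.png"),(225,195,410,305),4)
C=cloud("wrist",z["d"],st)
for u in (270,315,360):
  for v in range(206,244,2): print(u,v,C[v,u].round(4))
togo([.44,-.22,.24],6.3);togo([.44,-.22,.30],6.3)
E
```

```text
270 206 [ 0.4889  0.0152 -0.0007]
270 208 [0.4907 0.0152 0.0007]
270 210 [0.4912 0.0159 0.0072]
270 212 [0.4915 0.0166 0.0144]
270 214 [0.4927 0.0169 0.0178]
270 216 [0.4948 0.0167 0.0174]
270 218 [0.4968 0.0164 0.0173]
270 220 [0.4984 0.0164 0.0188]
270 222 [0.5004 0.0162 0.0187]
270 224 [0.5012 0.0166 0.0231]
270 226 [0.5015 0.0173 0.0294]
270 228 [0.5013 0.0182 0.0369]
270 230 [0.5012 0.019  0.044 ]
270 232 [0.5017 0.0194 0.0485]
270 234 [0.5016 0.0202 0.0553]
270 236 [0.5025 0.0205 0.0583]
270 238 [0.5045 0.0202 0.0579]
270 240 [0.506  0.0201 0.0588]
270 242 [0.5237 0.0128 0.0094]
315 206 [ 4.918e-01  6.050e-02 -3.000e-04]
315 208 [4.937e-01 6.040e-02 3.000e-04]
315 210 [0.4942 0.0604 0.0068]
315 212 [0.4943 0.0604 0.0147]
315 214 [0.4958 0.0603 0.0166]
315 216 [0.4973 0.0602 0.0186]
315 218 [0.4992 0.0601 0.0186]
315 220 [0.5015 0.0599 0.0176]
315 222 [0.5038 0.0598 0.0167]
315 224 [0.504  0.0598 0.0231]
315 226 [0.5044 0.0597 0.0289]
315 228 [0.5038 0.0598 0.0376]
315 230 [0.5042 0.0598 0.0427]
315 232 [0.504  0.0598 0.0496]
315 234 [0.504  0.0598 0.0559]
315 236 [0.5046 0.0598
[... 202 characters left out ...]
]
360 212 [0.4972 0.1041 0.0143]
360 214 [0.4984 0.1038 0.0172]
360 216 [0.5003 0.1037 0.0175]
360 218 [0.5023 0.1036 0.0177]
360 220 [0.5042 0.1035 0.018 ]
360 222 [0.5064 0.1035 0.0175]
360 224 [0.507  0.103  0.0224]
360 226 [0.5073 0.1023 0.0282]
360 228 [0.5068 0.1015 0.0365]
360 230 [0.507  0.1008 0.0423]
360 232 [0.5067 0.1001 0.0494]
360 234 [0.5068 0.0995 0.0551]
360 236 [0.5076 0.0991 0.0584]
360 238 [0.5089 0.0989 0.06  ]
360 240 [0.5112 0.099  0.0587]
360 242 [0.5298 0.1037 0.0088]
dp [ 0.138 -1.421 -0.061] spin -0.1164 yaw now -3.7 mm [  27.5 -284.2  -12.1] rows 6.853238900501584
dp [ 0.138 -1.421 -0.361] spin -0.1164 yaw now -3.7 mm [  27.5 -284.1  -72.1] rows 7.0607852228055235
```

View pics/w4b.png

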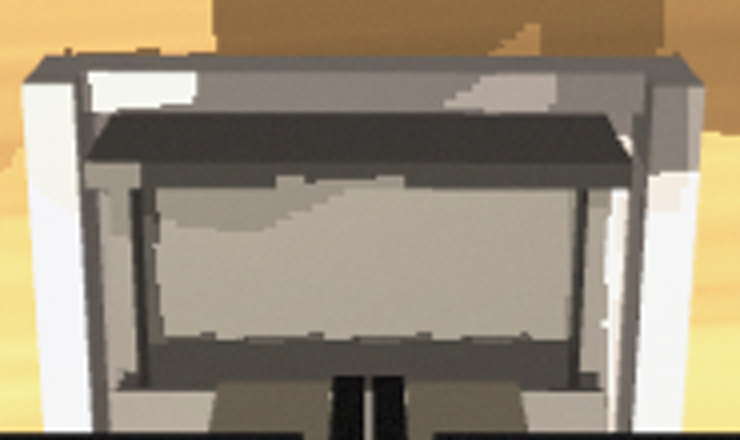

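```bash
python3 -m creep '[{"dp":[0.1,-0.1,-0.1],"spin":0},{"dp":[0.2,-0.3,-0.2],"spin":0},{"dp":[0.3,-0.5,-0.28],"spin":0},{"dp":[0.4,-0.7,-0.28],"spin":0},{"dp":[0.45,-0.9,-0.28],"spin":0},{"dp":[0.45,-1,-0.28],"spin":0},{"dp":[0.45,-1,-0.28],"spin":0},{"dp":[0.45,-1,-0.28],"spin":0}]' 1
python3 -c "
from h import *
togo([.36,-.295,.285],6.3)"
```

```text
time_s: 7.27
tool_pos: [0.3825, -0.1335, 0.2826]
tool_rot: [[-0.998, 0.069, -0.003], [0.069, 0.998, 0.0], [0.003, -0.0, -1.0]]
wrist_force: [-0.0, -0.6, -0.6]
gripper_width: 0.0482
dp [ 0.056 -0.813 -0.012] spin -0.1194 yaw now -3.96 mm [  11.2 -162.6   -2.4] rows 3.9096035370221274
```

```bash
python3 -m creep '[{"dp":[0.05,-0.2,0],"spin":-0.05},{"dp":[0.05,-0.4,0],"spin":-0.1},{"dp":[0.05,-0.6,0],"spin":-0.12},{"dp":[0.05,-0.8,0],"spin":-0.12},{"dp":[0.05,-0.8,0],"spin":-0.12},{"dp":[0.05,-0.8,0],"spin":-0.12},{"dp":[0.05,-0.8,0],"spin":-0.12}]' 1
 python3 - <<'E'
from h import *
st=manip.state();p,d=manip.snapshot("wrist"); cv2.imwrite("pics/w5.png",p[:,:,::-1]);np.savez("pics/w5.npz",d=d,pos=st["tool_pos"],rot=st["tool_rot"])
p,d=manip.snapshot("top"); cv2.imwrite("pics/t5.png",p[:,:,::-1]);np.save("pics/t5.npy",d)
E
```

```text
time_s: 7.85
tool_pos: [0.3635, -0.2904, 0.2826]
tool_rot: [[-0.993, -0.114, -0.003], [-0.114, 0.993, 0.001], [0.003, 0.002, -1.0]]
wrist_force: [-0.6, 0.6, 0.3]
gripper_width: 0.087
```

View pics/w5.png

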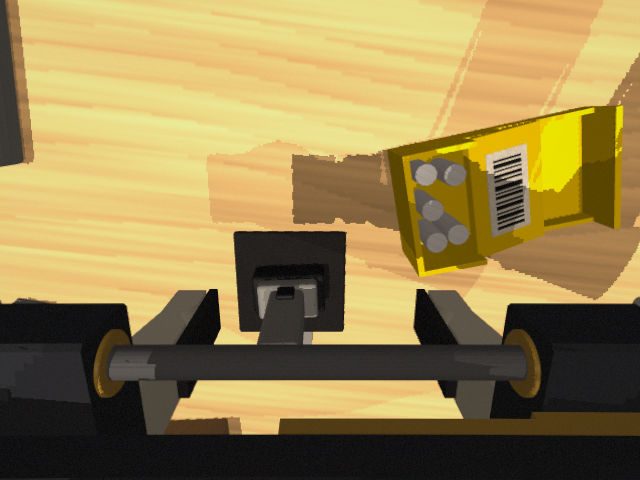

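View pics/t5.png

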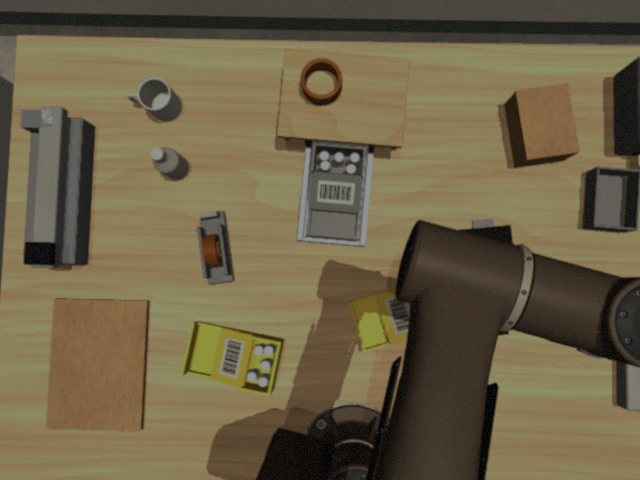

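```bash
python3 - <<'E'
from h import *
z=np.load("pics/w5.npz");st=dict(tool_pos=z["pos"],tool_rot=z["rot"])
im=cv2.imread("pics/w5.png");save("w5b",im,(225,220,355,350),4.5)
C=cloud("wrist",z["d"],st);Z=C[...,2]
for lo,hi in ((.040,.048),(.058,.066),(.08,.16),(.004,.014)):
    m=(Z>lo)&(Z<hi); m[:220]=0;m[345:]=0;m[:,:232]=0;m[:,350:]=0
    P=C[m]; r=cv2.minAreaRect(P[:,:2].astype(np.float32)*1000); print(lo,m.sum(),r,P.min(0),P.max(0))
p=plane("wrist",[(234,232),(345,232),(345,331)],.008,st);print(p)
tim=cv2.imread("pics/t5.png");save("t5b",tim,(290,135,385,255),5)
d=np.load("pics/t5.npy");T=cloud("top",d);
for v in range(175,245,5): print(v,T[v,335].round(4))
E
```

```text
0.04 753 ((472.1733703613281, -309.22222900390625), (45.30914306640625, 79.59619140625), 8.391446113586426) [ 0.44547228 -0.35068554  0.04000599] [ 0.49997826 -0.26727741  0.04794181]
0.058 919 ((472.24884033203125, -309.24853515625), (39.68445587158203, 63.86906433105469), 7.306686878204346) [ 0.44966427 -0.34230004  0.05800003] [ 0.4957229  -0.2757555   0.06599748]
0.08 1828 ((462.4936828613281, -305.3652648925781), (42.236968994140625, 21.90000343322754), 68.30731964111328) [ 0.45104498 -0.32855681  0.08001003] [ 0.48044207 -0.28975305  0.15998532]
0.004 6730 ((484.68487548828125, -308.1126708984375), (147.72044372558594, 130.12771606445312), 6.523890018463135) [ 0.40465724 -0.38029933  0.00402607] [ 0.55620311 -0.23761632  0.01397696]
[[ 0.41879879 -0.3788773   0.008     ]
 [ 0.40424394 -0.25254842  0.008     ]
 [ 0.53149012 -0.23508857  0.008     ]]
175 [0.6473 0.0538 0.0656]
180 [0.6363 0.0536 0.0627]
185 [0.6251 0.0534 0.0601]
190 [0.6138 0.0532 0.0583]
195 [0.604  0.0531 0.0476]
200 [0.5916 0.0527 0.0522]
205 [0.5812 0.0526 0.0432]
210 [0.57   0.0524 0.0399]
215 [0.5624 0.0526 0.0073]
220 [0.5505 0.0524 0.0066]
225 [0.5387 0.0521 0.0039]
230 [0.5261 0.0518 0.0098]
235 [0.5096 0.0509 0.0599]
240 [0.5013 0.0511 0.0203]
```

View pics/w5b.png

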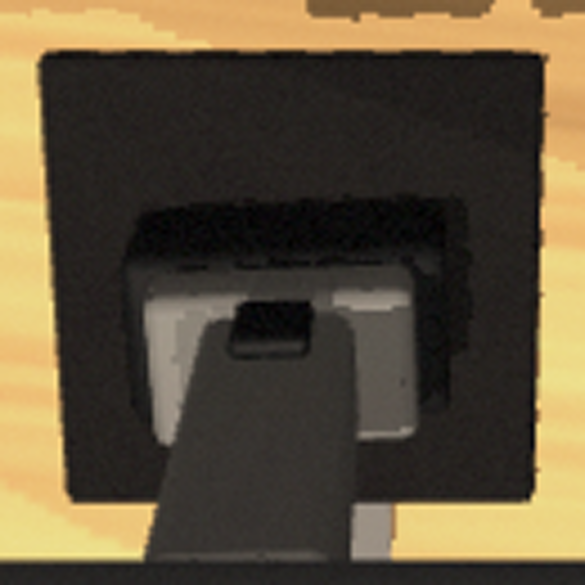

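View pics/t5b.png

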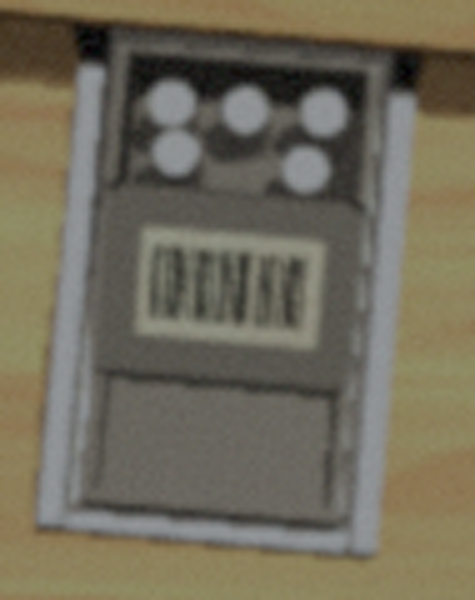

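```bash
python3 - <<'E'
from h import *
f=lambda a:[(290+x/5,135+y/5) for x,y in a]
u=plane("top",f([(141,228),(327,240)]),.0626);l=plane("top",f([(135,333),(318,350)]),.0455)
P=np.r_[u,l];print(P.round(4),P.mean(0)); print([np.linalg.norm(a[0]-a[1]) for a in (u,l)],np.linalg.norm(u-l,axis=1),[np.degrees(np.arctan2(-(a[0]-a[1])[0],(a[0]-a[1])[1])) for a in(u,l)])
# from the lip: front face centre
y=np.radians(-3.75);ex=np.array([np.cos(y),np.sin(y)]);ey=np.array([-ex[1],ex[0]])
z=np.load("pics/w4.npz");st=dict(tool_pos=z["pos"],tool_rot=z["rot"])
e=plane("wrist",[(225+88/4,195+163/4),(225+632/4,195+163/4)],.059,st)[:,:2];print(e,np.linalg.norm(e[0]-e[1]));m=e.mean(0);print(m,"label by lip",m+.104*ex)
togo([.472,-.309,.20],7.7);togo([.472,-.309,.117],7.7)
E
```

```text
[[0.6341 0.0922 0.0626]
 [0.6302 0.0066 0.0626]
 [0.588  0.0946 0.0455]
 [0.5818 0.0094 0.0455]] [0.60854073 0.05069203 0.05405   ]
[np.float64(0.08574710827379572), np.float64(0.0855136532178119)] [0.04924847 0.05148735] [np.float64(-2.609387144982666), np.float64(-4.202832116237889)]
[[0.50078276 0.00071006]
 [0.5084422  0.119304  ]] 0.11884102806496348
[0.50461248 0.06000703] label by lip [0.60838981 0.0532051 ]
dp [-0.526 -0.159  0.416] spin -0.0115 yaw now 6.71 mm [-105.2  -31.8   83.3] rows 3.3067398967147965
dp [-0.526 -0.16   0.831] spin -0.0115 yaw now 6.71 mm [-105.2  -31.9  166.3] rows 4.781087333951092
```

```bash
python3 -m creep '[{"dp":[-0.15,-0.05,0.1],"spin":-0.0115},{"dp":[-0.3,-0.1,0.2],"spin":-0.0115},{"dp":[-0.45,-0.16,0.25],"spin":-0.0115},{"dp":[-0.526,-0.16,0.3],"spin":-0.0115},{"dp":[-0.526,-0.16,0.35],"spin":-0.0115},{"dp":[-0.526,-0.16,0.35],"spin":-0.0115},{"dp":[-0.526,-0.16,0.35],"spin":-0.0115}]' 1
python3 - <<'E'
from h import *
togo([.472,-.309,.117],7.7)
p,d=manip.snapshot("wrist"); cv2.imwrite("pics/w6.png",p[:,:,::-1])
E
```

```text
time_s: 8.53
tool_pos: [0.4714, -0.3093, 0.2137]
tool_rot: [[-0.991, -0.134, -0.001], [-0.134, 0.991, 0.0], [0.001, 0.001, -1.0]]
wrist_force: [-0.5, -0.3, -0.5]
gripper_width: 0.0879
dp [-0.004  0.001  0.483] spin 0.0002 yaw now 7.72 mm [-0.8  0.2 96.7] rows 2.317854209148235
```

View pics/w6.png

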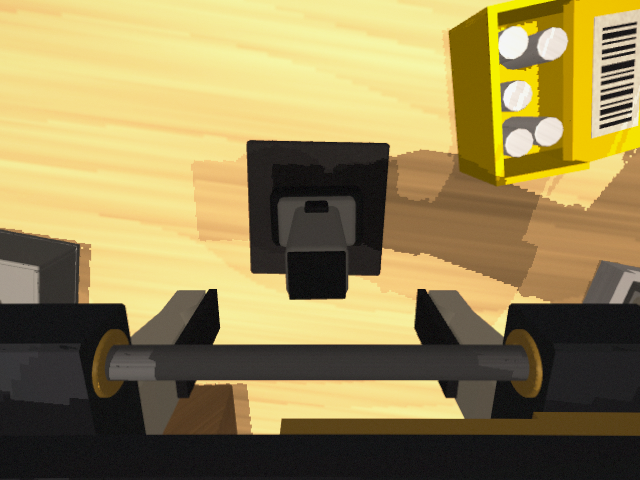

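Handle top spans cols 286-348, centred at 317 between the jaws and square to them. I'll descend, close and lift a little.

```bash
python3 -m creep '[{"dp":[-0.004,0,0.12],"spin":0},{"dp":[-0.004,0,0.24],"spin":0},{"dp":[-0.004,0,0.36],"spin":0},{"dp":[-0.004,0,0.48],"spin":0},{"dp":[-0.004,0,0.48],"spin":0},{"dp":[-0.004,0,0.48],"spin":0}]' 1
python3 -m creep '[{"dp":[0,0,0],"spin":0},{"dp":[0,0,0],"spin":0},{"dp":[0,0,0],"spin":0},{"dp":[0,0,0],"spin":0},{"dp":[0,0,0],"spin":0},{"dp":[0,0,0],"spin":0},{"dp":[0,0,0],"spin":0},{"dp":[0,0,0],"spin":0},{"dp":[0,0,0],"spin":0},{"dp":[0,0,0],"spin":0}]' 0 15
python3 -m creep '[{"dp":[0,0,-0.05],"spin":0},{"dp":[0,0,-0.1],"spin":0},{"dp":[0,0,-0.2],"spin":0},{"dp":[0,0,-0.2],"spin":0},{"dp":[0,0,-0.2],"spin":0}]' 0 15
```

```text
time_s: 9.08
tool_pos: [0.4719, -0.3105, 0.1187]
tool_rot: [[-0.991, -0.133, -0.001], [-0.133, 0.991, -0.0], [0.001, -0.0, -1.0]]
wrist_force: [0.7, -0.9, 0.9]
gripper_width: 0.0875
time_s: 9.92
tool_pos: [0.4723, -0.3105, 0.1178]
tool_rot: [[-0.991, -0.132, -0.0], [-0.132, 0.991, 0.0], [0.0, 0.0, -1.0]]
wrist_force: [1.1, 1.4, 0.3]
gripper_width: 0.0359
time_s: 10.33
tool_pos: [0.4734, -0.3109, 0.1596]
tool_rot: [[-0.991, -0.132, 0.003], [-0.132, 0.991, -0.001], [-0.003, -0.001, -1.0]]
wrist_force: [-0.6, 0.6, -3.1]
gripper_width: 0.0359
```

```bash
python3 -m creep '[{"dp":[0,0,-0.15],"spin":0},{"dp":[0,0,-0.3],"spin":0},{"dp":[0,0,-0.4],"spin":0},{"dp":[0,0,-0.5],"spin":0},{"dp":[0,0,-0.5],"spin":0}]' 0 15
python3 -m creep '[{"dp":[0,0.12,0],"spin":0},{"dp":[0,0.25,0],"spin":0},{"dp":[-0.05,0.4,0],"spin":0},{"dp":[-0.1,0.55,0],"spin":0},{"dp":[-0.15,0.7,0],"spin":0},{"dp":[-0.2,0.85,0],"spin":0},{"dp":[-0.2,1,0],"spin":0},{"dp":[-0.2,1,0],"spin":0},{"dp":[-0.2,1,0],"spin":0}]' 0 15
python3 -c "
from h import *
togo([.6120,.0528,.235],-3.75)"
```

```text
time_s: 10.75
tool_pos: [0.4739, -0.3115, 0.2619]
tool_rot: [[-0.991, -0.132, 0.005], [-0.132, 0.991, -0.003], [-0.005, -0.003, -1.0]]
wrist_force: [0.0, -1.0, -0.8]
gripper_width: 0.0359
time_s: 11.5
tool_pos: [0.4851, -0.1056, 0.257]
tool_rot: [[-0.991, -0.135, -0.001], [-0.135, 0.991, 0.0], [0.001, 0.001, -1.0]]
wrist_force: [0.5, -0.3, -2.9]
gripper_width: 0.0357
dp [-0.736  0.699  0.109] spin 0.1339 yaw now 7.76 mm [-147.2  139.8   21.9] rows 4.895849684747648
```

```bash
python3 -m creep '[{"dp":[-0.12,0.12,0],"spin":0.02},{"dp":[-0.25,0.25,0],"spin":0.06},{"dp":[-0.4,0.4,0],"spin":0.1},{"dp":[-0.55,0.55,0],"spin":0.134},{"dp":[-0.65,0.65,0.05],"spin":0.134},{"dp":[-0.736,0.7,0.1],"spin":0.134},{"dp":[-0.736,0.7,0.109],"spin":0.134},{"dp":[-0.736,0.7,0.109],"spin":0.134},{"dp":[-0.736,0.7,0.109],"spin":0.134}]' 0 15
python3 - <<'E'
from h import *
togo([.6120,.0528,.180],-3.75)
p,d=manip.snapshot("scene"); cv2.imwrite("pics/s7.png",p[:,:,::-1]); save("s7b",p[:,:,::-1],(290,100,490,400),2)
E
```

```text
time_s: 12.25
tool_pos: [0.6126, 0.05, 0.2351]
tool_rot: [[-0.998, 0.069, -0.002], [0.069, 0.998, -0.001], [0.002, -0.001, -1.0]]
wrist_force: [0.2, -0.5, -2.8]
gripper_width: 0.0361
dp [0.004 0.014 0.276] spin -0.0025 yaw now -3.97 mm [ 0.7  2.8 55.1] rows 1.3242207539239559
```

View pics/s7b.png

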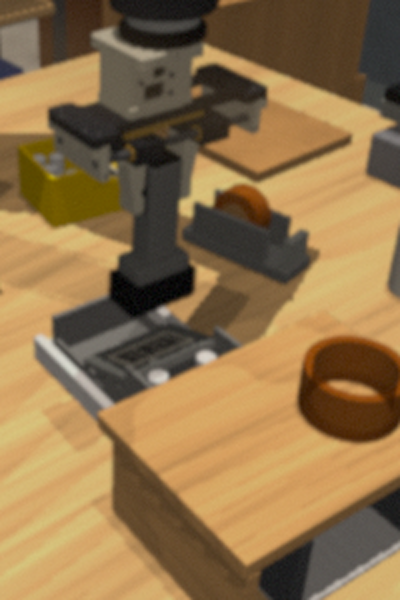

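```bash
python3 -m creep '[{"dp":[0.004,0.014,0.1],"spin":-0.0025},{"dp":[0.004,0.014,0.2],"spin":-0.0025},{"dp":[0.004,0.014,0.26],"spin":-0.0025},{"dp":[0.004,0.014,0.276],"spin":-0.0025},{"dp":[0.004,0.014,0.276],"spin":-0.0025},{"dp":[0.004,0.014,0.276],"spin":-0.0025},{"dp":[0.004,0.014,0.276],"spin":-0.0025}]' 0 15
python3 -m creep '[{"dp":[0,0,0.01],"spin":0},{"dp":[0,0,0.02],"spin":0},{"dp":[0,0,0.02],"spin":0},{"dp":[0,0,0.02],"spin":0}]' 0 15
python3 -m creep '[{"dp":[0,0,0.01],"spin":0},{"dp":[0,0,0.01],"spin":0},{"dp":[0,0,0.01],"spin":0}]' 0 15
```

```text
time_s: 12.88
tool_pos: [0.6132, 0.0538, 0.1826]
tool_rot: [[-0.998, 0.065, 0.002], [0.065, 0.998, 0.001], [-0.002, 0.001, -1.0]]
wrist_force: [0.3, 0.0, -1.7]
gripper_width: 0.0357
time_s: 13.22
tool_pos: [0.6124, 0.054, 0.177]
tool_rot: [[-0.998, 0.065, -0.0], [0.065, 0.998, 0.0], [0.0, 0.0, -1.0]]
wrist_force: [0.4, 0.1, -2.3]
gripper_width: 0.036
time_s: 13.47
tool_pos: [0.6124, 0.054, 0.1748]
tool_rot: [[-0.998, 0.065, -0.0], [0.065, 0.998, -0.0], [0.0, -0.0, -1.0]]
wrist_force: [-0.4, -0.3, -2.9]
gripper_width: 0.0358
```

```bash
python3 -m creep '[{"dp":[0,0,0.01],"spin":0},{"dp":[0,0,0.01],"spin":0},{"dp":[0,0,0.01],"spin":0}]' 0 15
python3 -m creep '[{"dp":[0,0,0.01],"spin":0},{"dp":[0,0,0.01],"spin":0},{"dp":[0,0,0.01],"spin":0}]' 0 12
```

```text
time_s: 13.72
tool_pos: [0.6128, 0.054, 0.1736]
tool_rot: [[-0.998, 0.064, 0.001], [0.064, 0.998, 0.0], [-0.001, 0.0, -1.0]]
wrist_force: [-1.2, -0.1, 3.9]
gripper_width: 0.0358
time_s: 13.97
tool_pos: [0.6138, 0.054, 0.1732]
tool_rot: [[-0.998, 0.064, 0.004], [0.064, 0.998, 0.0], [-0.004, 0.0, -1.0]]
wrist_force: [-2.8, -0.1, 10.4]
gripper_width: 0.036
```

```bash
python3 -m creep '[{"dp":[0.02,0,0.003],"spin":0},{"dp":[0.04,0,0.008],"spin":0},{"dp":[0.055,0,0.012],"spin":0},{"dp":[0.08,0,0.019],"spin":0},{"dp":[0.11,0,0.03],"spin":0},{"dp":[0.11,0,0.03],"spin":0}]' 0 8
python3 - <<'E'
from h import *
p,d=manip.snapshot("scene"); cv2.imwrite("pics/s8.png",p[:,:,::-1]); save("s8b",p[:,:,::-1],(290,130,450,350),2.7)
E
```

```text
time_s: 14.47
tool_pos: [0.5895, 0.0555, 0.1651]
tool_rot: [[-0.998, 0.065, 0.0], [0.065, 0.998, 0.0], [-0.0, 0.0, -1.0]]
wrist_force: [-3.8, 0.5, 5.8]
gripper_width: 0.0359
```

View pics/s8b.png

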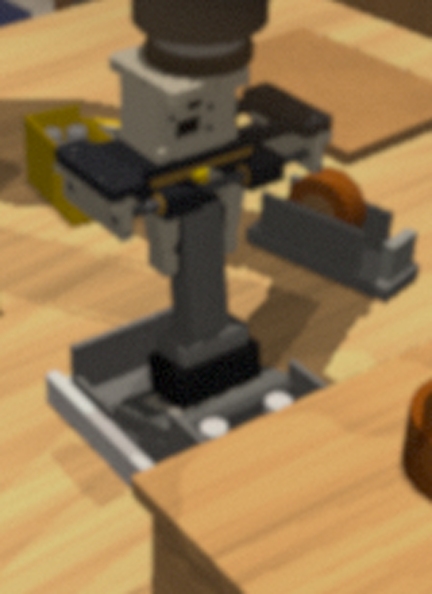

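```bash
cat >> h.py <<'E'
def tilt(save_as=None):
    "scanner handle axis from scene depth: fit the handle/neck points in a vertical box near the tool"
    st=manip.state();p,d=manip.snapshot("scene")
    if save_as: cv2.imwrite(f"pics/{save_as}.png",p[:,:,::-1]); 
    C=cloud("scene",d); R=st["tool_rot"]; g=np.array(st["tool_pos"])
    ex=-R[:,0];ey=R[:,1]; Q=C-g; X=Q@ex;Y=Q@ey;Z=Q[...,2]
    m=(abs(Y)<.012)&(X>-.03)&(X<.09)&(Z>-.045)&(Z<-.004)
    q=np.c_[X[m],Z[m]]; 
    for _ in range(4):
        a=np.polyfit(q[:,1],q[:,0],1); r=q[:,0]-np.polyval(a,q[:,1]); k=abs(r)<max(2*np.median(abs(r)),.001); q=q[k]
    print("handle rear face: n",len(q),"tilt deg",np.degrees(np.arctan(-a[0])).round(2),"x at z=0,-.04",np.polyval(a,[0,-.04]).round(4),"resid",r.std().round(4))
    return C,X,Y,Z
E
python3 - <<'E'
from h import *
tilt()
E
```

```text
handle rear face: n 121 tilt deg 9.13 x at z=0,-.04 [0.0224 0.0288] resid 0.0007
```

```bash
python3 -m creep '[{"dp":[0.02,0,0.008],"spin":0},{"dp":[0.04,0,0.017],"spin":0},{"dp":[0.06,0,0.026],"spin":0},{"dp":[0.08,0,0.036],"spin":0},{"dp":[0.1,0,0.047],"spin":0},{"dp":[0.1,0,0.047],"spin":0},{"dp":[0.1,0,0.047],"spin":0}]' 0 8
python3 - <<'E'
from h import *
tilt("s9"); save("s9b",cv2.imread("pics/s9.png"),(290,130,450,350),2.7)
E
```

```text
time_s: 15.15
tool_pos: [0.5695, 0.0567, 0.1549]
tool_rot: [[-0.998, 0.065, -0.002], [0.065, 0.998, -0.0], [0.002, -0.0, -1.0]]
wrist_force: [-2.6, 1.6, 1.7]
gripper_width: 0.0358
handle rear face: n 114 tilt deg 19.16 x at z=0,-.04 [0.0271 0.041 ] resid 0.0006
```

View pics/s9b.png

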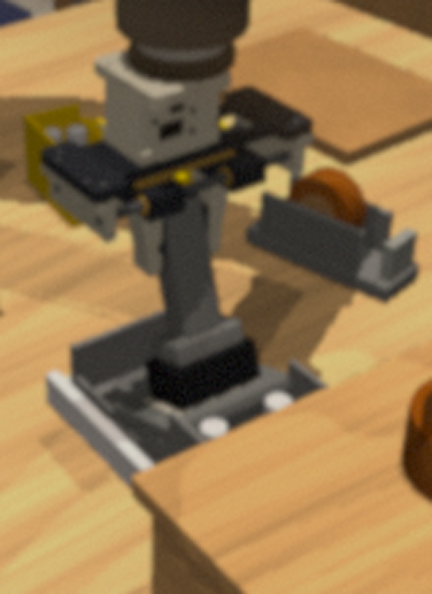

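```bash
python3 -m creep '[{"dp":[0.006,-0.003,0.003],"spin":0},{"dp":[0.012,-0.005,0.006],"spin":0},{"dp":[0.018,-0.006,0.009],"spin":0},{"dp":[0.021,-0.006,0.011],"spin":0},{"dp":[0.021,-0.006,0.011],"spin":0}]' 0 8
python3 - <<'E'
from h import *
C,X,Y,Z=tilt("s10"); print(manip.state()["tool_pos"],manip.state()["wrist_force"]); save("s10b",cv2.imread("pics/s10.png"),(320,240,420,310),7)
E
```

```text
time_s: 15.62
tool_pos: [0.5663, 0.0557, 0.1534]
tool_rot: [[-0.998, 0.065, 0.0], [0.065, 0.998, -0.0], [-0.0, -0.0, -1.0]]
wrist_force: [0.6, 1.5, 1.1]
gripper_width: 0.036
handle rear face: n 123 tilt deg 19.57 x at z=0,-.04 [0.0282 0.0424] resid 0.0007
[0.56631279 0.05565354 0.1533418 ] [ 0.38662091  0.85095212 -0.19404083]
```

View pics/s10b.png

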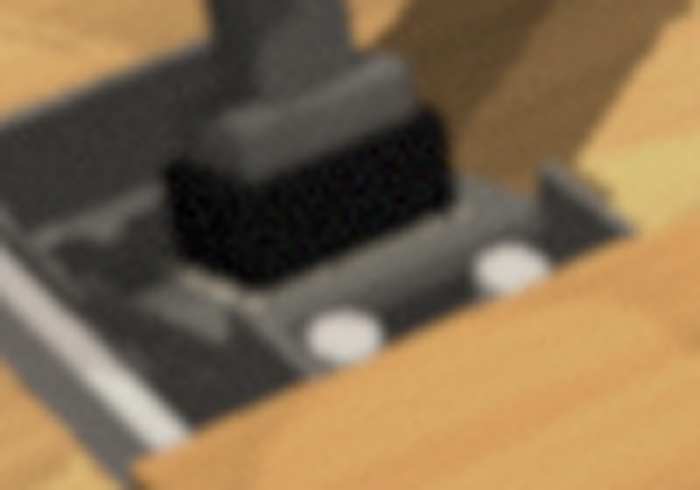

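```bash
python3 -m creep '[{"dp":[-0.001,0,0.004],"spin":0},{"dp":[-0.001,0,0.004],"spin":0},{"dp":[-0.001,0,0.004],"spin":0},{"dp":[-0.001,0,0.004],"spin":0}]' 0 8
python3 - <<'E'
from h import *
tilt(); print(manip.state()["tool_pos"],manip.state()["wrist_force"],manip.state()["wrist_torque"])
E
```

```text
time_s: 16.0
tool_pos: [0.5664, 0.0558, 0.1531]
tool_rot: [[-0.998, 0.065, -0.0], [0.065, 0.998, -0.0], [0.0, -0.0, -1.0]]
wrist_force: [-2.6, 1.6, 5.7]
gripper_width: 0.0361
handle rear face: n 118 tilt deg 20.33 x at z=0,-.04 [0.0275 0.0423] resid 0.0009
[0.56635304 0.0557698  0.15307494] [-2.39535132  1.998072    6.2230924 ] [0.73042833 1.04411541 0.10158138]
```

```bash
python3 -m creep '[{"dp":[0,0,-0.0015],"spin":0},{"dp":[0,0,-0.0015],"spin":0},{"dp":[0,0,-0.0015],"spin":0},{"dp":[0,0,-0.0015],"spin":0},{"dp":[0,0,-0.0015],"spin":0},{"dp":[0,0,-0.0015],"spin":0},{"dp":[0,0,-0.0015],"spin":0},{"dp":[0,0,-0.0015],"spin":0},{"dp":[0,0,-0.0015],"spin":0},{"dp":[0,0,-0.0015],"spin":0},{"dp":[0,0,-0.0015],"spin":0},{"dp":[0,0,-0.0015],"spin":0},{"dp":[0,0,-0.0015],"spin":0},{"dp":[0,0,-0.0015],"spin":0},{"dp":[0,0,-0.0015],"spin":0},{"dp":[0,0,-0.0015],"spin":0},{"dp":[0,0,-0.0015],"spin":0},{"dp":[0,0,-0.0015],"spin":0},{"dp":[0,0,-0.0015],"spin":0},{"dp":[0,0,-0.0015],"spin":0}]' 0 8
python3 -m creep '[{"dp":[0,0,0],"spin":0},{"dp":[0,0,0],"spin":0},{"dp":[0,0,0],"spin":0},{"dp":[0,0,0],"spin":0},{"dp":[0,0,0],"spin":0},{"dp":[0,0,0],"spin":0},{"dp":[0,0,0],"spin":0},{"dp":[0,0,0],"spin":0},{"dp":[0,0,0],"spin":0},{"dp":[0,0,0],"spin":0},{"dp":[0,0,0],"spin":0},{"dp":[0,0,0],"spin":0},{"dp":[0,0,0],"spin":0},{"dp":[0,0,0],"spin":0},{"dp":[0,0,0],"spin":0},{"dp":[0,0,0],"spin":0},{"dp":[0,0,0],"spin":0},{"dp":[0,0,0],"spin":0}]' 0 8
python3 - <<'E'
from h import *
tilt("s11"); save("s11b",cv2.imread("pics/s11.png"),(320,220,420,310),6)
E
```

```text
time_s: 17.72
tool_pos: [0.5664, 0.0558, 0.1531]
tool_rot: [[-0.998, 0.065, -0.0], [0.065, 0.998, -0.0], [0.0, -0.0, -1.0]]
wrist_force: [-1.8, 2.5, 5.2]
gripper_width: 0.036
time_s: 19.22
tool_pos: [0.5664, 0.0557, 0.1531]
tool_rot: [[-0.998, 0.065, -0.0], [0.065, 0.998, -0.0], [0.0, -0.0, -1.0]]
wrist_force: [-3.7, 3.4, 5.6]
gripper_width: 0.0361
handle rear face: n 118 tilt deg 20.32 x at z=0,-.04 [0.0276 0.0424] resid 0.0008
```

View pics/s11b.png

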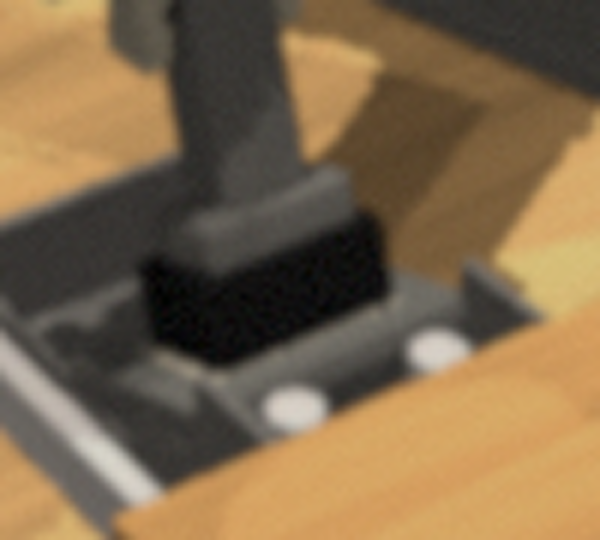

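```bash
python3 -m creep '[{"dp":[0,0,0],"spin":0},{"dp":[0,0,0],"spin":0},{"dp":[0.015,0,-0.04],"spin":0},{"dp":[0.03,0,-0.08],"spin":0},{"dp":[0.06,0,-0.18],"spin":0},{"dp":[0.06,0,-0.35],"spin":0},{"dp":[0.06,0,-0.5],"spin":0},{"dp":[0.06,0,-0.55],"spin":0},{"dp":[0.06,0,-0.55],"spin":0},{"dp":[0.06,0,-0.55],"spin":0}]' 0 15
python3 - <<'E'
from h import *
C,X,Y,Z=tilt("s12"); save("s12b",cv2.imread("pics/s12.png"),(280,100,460,350),2.4)
togo([.475-.045*.991,-.308-.045*.126,.25],7.2)
E
```

```text
time_s: 20.1
tool_pos: [0.554, 0.0565, 0.2626]
tool_rot: [[-0.998, 0.065, 0.0], [0.065, 0.998, 0.001], [0.0, 0.001, -1.0]]
wrist_force: [-0.6, -0.3, -2.6]
gripper_width: 0.0357
handle rear face: n 140 tilt deg 19.61 x at z=0,-.04 [0.027  0.0413] resid 0.0006
dp [ 0.493 -1.886  0.059] spin -0.1272 yaw now -3.73 mm [  98.7 -377.3   11.8] rows 9.356052458796977
```

View pics/s12b.png

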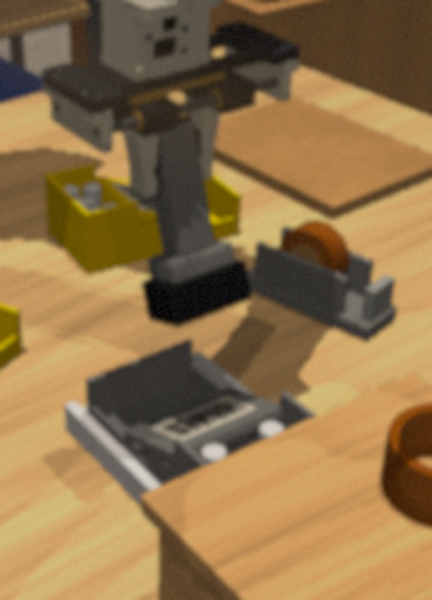

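The scanner is lifted clear with its 20° tilt and the bin is still at the stop. Next I'll carry it to the pad.

```bash
python3 -m creep '[{"dp":[0.03,-0.1,0],"spin":0},{"dp":[0.06,-0.24,0],"spin":0},{"dp":[0.1,-0.4,0],"spin":0},{"dp":[0.14,-0.55,0],"spin":0},{"dp":[0.18,-0.7,0],"spin":0},{"dp":[0.22,-0.85,0],"spin":0},{"dp":[0.25,-0.95,0],"spin":0},{"dp":[0.25,-0.95,0],"spin":0},{"dp":[0.25,-0.95,0],"spin":0}]' 0 15
python3 -m creep '[{"dp":[0.03,-0.1,0],"spin":-0.03},{"dp":[0.06,-0.24,0],"spin":-0.06},{"dp":[0.1,-0.4,0],"spin":-0.1},{"dp":[0.14,-0.55,0],"spin":-0.127},{"dp":[0.18,-0.7,0],"spin":-0.127},{"dp":[0.22,-0.85,0],"spin":-0.127},{"dp":[0.243,-0.936,0],"spin":-0.127},{"dp":[0.243,-0.936,0],"spin":-0.127},{"dp":[0.243,-0.936,0],"spin":-0.127},{"dp":[0.243,-0.936,0],"spin":-0.127}]' 0 15
python3 - <<'E'
from h import *
tilt("s13")
p,d=manip.snapshot("top"); cv2.imwrite("pics/t13.png",p[:,:,::-1]);np.save("pics/t13.npy",d)
save("t13b",p[:,:,::-1],(290,135,385,255),5)
togo([.475-.045*.991,-.308-.045*.126,.125],7.2)
E
```

```text
time_s: 20.9
tool_pos: [0.4909, -0.1308, 0.261]
tool_rot: [[-0.998, 0.067, -0.003], [0.067, 0.998, 0.0], [0.003, -0.0, -1.0]]
wrist_force: [0.8, 1.5, -2.7]
gripper_width: 0.0358
time_s: 21.73
tool_pos: [0.4318, -0.3127, 0.2619]
tool_rot: [[-0.992, -0.126, -0.001], [-0.126, 0.992, 0.001], [0.001, 0.001, -1.0]]
wrist_force: [0.2, 0.3, -2.5]
gripper_width: 0.0357
handle rear face: n 220 tilt deg 19.11 x at z=0,-.04 [0.0263 0.0402] resid 0.0008
dp [ 0.009 -0.005  0.687] spin 0.0009 yaw now 7.28 mm [  1.7  -1.  137.4] rows 3.2952145976947698
```

View pics/s13.png

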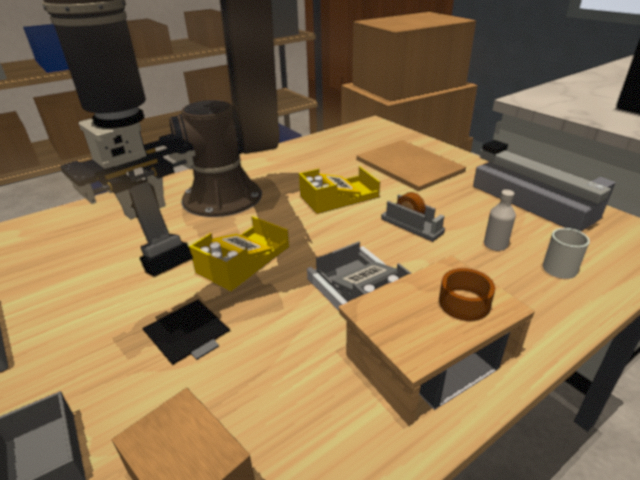

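View pics/t13b.png

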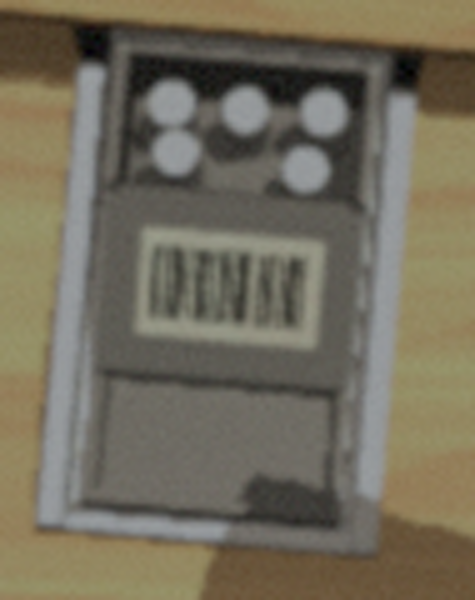

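```bash
python3 -m creep '[{"dp":[0.009,-0.005,0.15],"spin":0},{"dp":[0.009,-0.005,0.3],"spin":0},{"dp":[0.009,-0.005,0.45],"spin":0},{"dp":[0.009,-0.005,0.58],"spin":0},{"dp":[0.009,-0.005,0.66],"spin":0},{"dp":[0.009,-0.005,0.7],"spin":0},{"dp":[0.009,-0.005,0.7],"spin":0},{"dp":[0.009,-0.005,0.7],"spin":0}]' 0 15
python3 -m creep '[{"dp":[0,0,0.012],"spin":0},{"dp":[0,0,0.025],"spin":0},{"dp":[0,0,0.025],"spin":0},{"dp":[0,0,0.025],"spin":0}]' 0 15
```

```text
time_s: 22.5
tool_pos: [0.4308, -0.3145, 0.1234]
tool_rot: [[-0.992, -0.127, 0.0], [-0.127, 0.992, -0.0], [-0.0, -0.0, -1.0]]
wrist_force: [0.3, -0.5, -3.2]
gripper_width: 0.0358
time_s: 22.83
tool_pos: [0.4302, -0.3148, 0.1184]
tool_rot: [[-0.992, -0.125, 0.001], [-0.125, 0.992, -0.0], [-0.001, -0.0, -1.0]]
wrist_force: [-0.9, 0.2, -3.6]
gripper_width: 0.036
```

```bash
python3 -m creep '[{"dp":[0,0.005,0.01],"spin":0},{"dp":[0,0.005,0.01],"spin":0},{"dp":[0,0.005,0.01],"spin":0}]' 0 15
python3 -m creep '[{"dp":[0,0,0.008],"spin":0},{"dp":[0,0,0.008],"spin":0},{"dp":[0,0,0.008],"spin":0}]' 0 15
```

```text
time_s: 23.08
tool_pos: [0.4298, -0.3137, 0.1159]
tool_rot: [[-0.992, -0.125, 0.0], [-0.125, 0.992, 0.0], [-0.0, 0.0, -1.0]]
wrist_force: [0.3, -0.2, -2.6]
gripper_width: 0.0362
time_s: 23.33
tool_pos: [0.4301, -0.3138, 0.1144]
tool_rot: [[-0.992, -0.126, 0.0], [-0.126, 0.992, -0.0], [-0.0, -0.0, -1.0]]
wrist_force: [-0.8, -0.9, -2.3]
gripper_width: 0.0361
```

```bash
python3 -m creep '[{"dp":[0,0,0.007],"spin":0},{"dp":[0,0,0.007],"spin":0},{"dp":[0,0,0.007],"spin":0}]' 0 15
```

```text
time_s: 23.58
tool_pos: [0.4303, -0.314, 0.1141]
tool_rot: [[-0.992, -0.126, 0.001], [-0.126, 0.992, -0.001], [-0.001, -0.001, -1.0]]
wrist_force: [-2.5, 2.5, 8.3]
gripper_width: 0.0357
```

```bash
python3 -m creep '[{"dp":[0,0,0.005],"spin":0},{"dp":[0,0,0.005],"spin":0},{"dp":[0,0,0.005],"spin":0}]' 0 12
```

```text
time_s: 23.83
tool_pos: [0.4307, -0.3141, 0.1138]
tool_rot: [[-0.992, -0.126, 0.002], [-0.126, 0.992, -0.001], [-0.002, -0.001, -1.0]]
wrist_force: [-3.5, 3.3, 13.2]
gripper_width: 0.0361
```

```bash
python3 -m creep '[{"dp":[-0.02,0,-0.003],"spin":0},{"dp":[-0.04,0,-0.005],"spin":0},{"dp":[-0.06,0,-0.007],"spin":0},{"dp":[-0.08,0,-0.008],"spin":0},{"dp":[-0.11,0,-0.008],"spin":0},{"dp":[-0.11,0,-0.008],"spin":0},{"dp":[-0.11,0,-0.008],"spin":0}]' 0 8
python3 - <<'E'
from h import *
tilt("s14"); save("s14b",cv2.imread("pics/s14.png"),(80,130,260,370),2.5)
E
```

```text
time_s: 24.42
tool_pos: [0.453, -0.3111, 0.1144]
tool_rot: [[-0.992, -0.126, 0.002], [-0.126, 0.992, -0.001], [-0.002, -0.001, -1.0]]
wrist_force: [0.5, 2.5, 6.0]
gripper_width: 0.0359
handle rear face: n 168 tilt deg 10.18 x at z=0,-.04 [0.0205 0.0277] resid 0.0009
```

View pics/s14b.png

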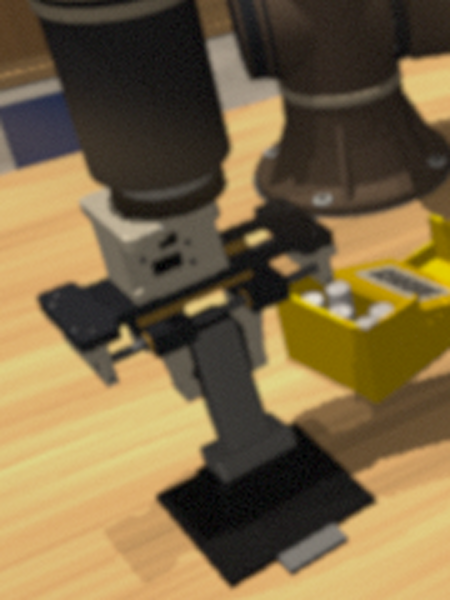

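```bash
python3 -m creep '[{"dp":[-0.02,0,0.001],"spin":0},{"dp":[-0.04,0,0.002],"spin":0},{"dp":[-0.06,0,0.004],"spin":0},{"dp":[-0.08,0,0.007],"spin":0},{"dp":[-0.1,0,0.01],"spin":0},{"dp":[-0.11,0,0.012],"spin":0},{"dp":[-0.11,0,0.012],"spin":0},{"dp":[-0.11,0,0.012],"spin":0}]' 0 8
python3 - <<'E'
from h import *
C,X,Y,Z=tilt("s15"); save("s15b",cv2.imread("pics/s15.png"),(80,130,260,370),2.5)
E
```

```text
time_s: 25.13
tool_pos: [0.4746, -0.3083, 0.1113]
tool_rot: [[-0.992, -0.126, 0.001], [-0.126, 0.992, -0.0], [-0.001, -0.001, -1.0]]
wrist_force: [1.8, 1.9, 4.5]
gripper_width: 0.0359
handle rear face: n 134 tilt deg -0.48 x at z=0,-.04 [0.0167 0.0164] resid 0.0005
```

View pics/s15b.png

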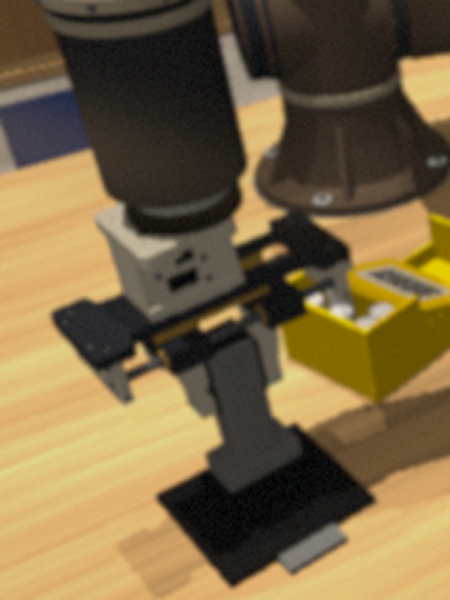

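Tilt is about 0° and the tool sits at (.4746, -.3083), with the pad centre at (.475, -.308). I'll ease off, open, and withdraw upward.

```bash
python3 -m creep '[{"dp":[0,0,-0.006],"spin":0},{"dp":[0,0,-0.006],"spin":0},{"dp":[0,0,-0.006],"spin":0}]' 0 8
python3 -m creep '[{"dp":[0,0,0],"spin":0},{"dp":[0,0,0],"spin":0},{"dp":[0,0,0],"spin":0},{"dp":[0,0,0],"spin":0},{"dp":[0,0,0],"spin":0},{"dp":[0,0,0],"spin":0},{"dp":[0,0,0],"spin":0},{"dp":[0,0,0],"spin":0},{"dp":[0,0,0],"spin":0},{"dp":[0,0,0],"spin":0}]' 1
python3 -m creep '[{"dp":[0,0,-0.1],"spin":0},{"dp":[0,0,-0.2],"spin":0},{"dp":[0,0,-0.35],"spin":0},{"dp":[0,0,-0.5],"spin":0},{"dp":[0,0,-0.65],"spin":0},{"dp":[0.3,0,-0.8],"spin":0},{"dp":[0.5,0,-0.85],"spin":0},{"dp":[0.5,0,-0.85],"spin":0},{"dp":[0.5,0,-0.85],"spin":0},{"dp":[0.5,0,-0.85],"spin":0}]' 1
python3 - <<'E'
from h import *
st=manip.state();p,d=manip.snapshot("wrist"); cv2.imwrite("pics/w16.png",p[:,:,::-1])
C=cloud("wrist",d,st);Z=C[...,2]
for lo,hi in ((.040,.048),(.058,.066),(.165,.178)):
    m=(Z>lo)&(Z<hi)&(abs(C[...,0]-.475)<.06)&(abs(C[...,1]+.308)<.06); P=C[m]
    if m.sum()>5: print(lo,m.sum(),cv2.minAreaRect(P[:,:2].astype(np.float32)*1000))
m=(Z>.005)&(Z<.013)&(abs(C[...,0]-.475)<.075)&(abs(C[...,1]+.308)<.075);P=C[m];print("pad",P[:,:2].min(0),P[:,:2].max(0),cv2.minAreaRect(P[:,:2].astype(np.float32)*1000))
p,d=manip.snapshot("top"); cv2.imwrite("pics/t16.png",p[:,:,::-1])
p,d=manip.snapshot("scene"); cv2.imwrite("pics/s16.png",p[:,:,::-1])
E
```

```text
time_s: 25.43
tool_pos: [0.4726, -0.308, 0.1115]
tool_rot: [[-0.992, -0.125, -0.002], [-0.125, 0.992, 0.001], [0.002, 0.001, -1.0]]
wrist_force: [0.8, 0.9, -2.7]
gripper_width: 0.0361
time_s: 26.27
tool_pos: [0.4735, -0.3082, 0.1122]
tool_rot: [[-0.992, -0.125, -0.0], [-0.125, 0.992, 0.0], [0.0, 0.0, -1.0]]
wrist_force: [-0.1, 0.1, 0.4]
gripper_width: 0.0875
time_s: 27.1
tool_pos: [0.3736, -0.321, 0.2835]
tool_rot: [[-0.992, -0.124, 0.003], [-0.124, 0.992, -0.001], [-0.003, -0.001, -1.0]]
wrist_force: [-0.1, -0.4, -0.2]
gripper_width: 0.0878
0.04 758 ((471.1117858886719, -308.03082275390625), (44.491790771484375, 79.82930755615234), 6.9188456535339355)
0.058 969 ((471.698486328125, -308.2979431152344), (39.94709777832031, 63.74882888793945), 7.862093448638916)
0.165 386 ((460.7071533203125, -309.4126281738281), (9.092909812927246, 34.54468536376953), 7.183219909667969)
pad [ 0.4051317  -0.37989568] [ 0.54927113 -0.23854467] ((478.6890869140625, -308.75445556640625), (136.3950653076172, 129.7890167236328), 6.601846694946289)
```

View pics/w16.png

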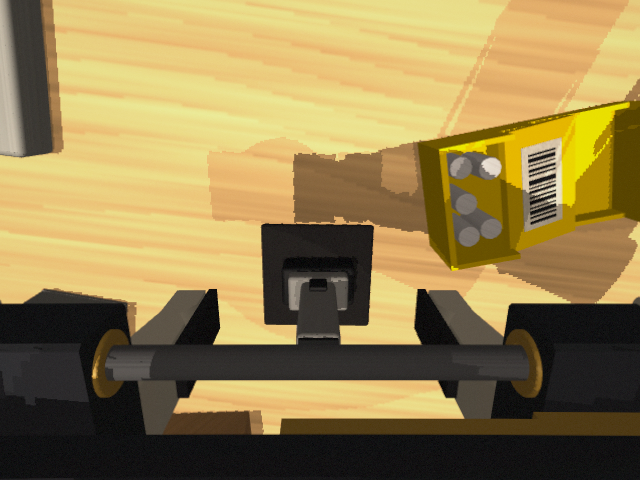

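View pics/t16.png

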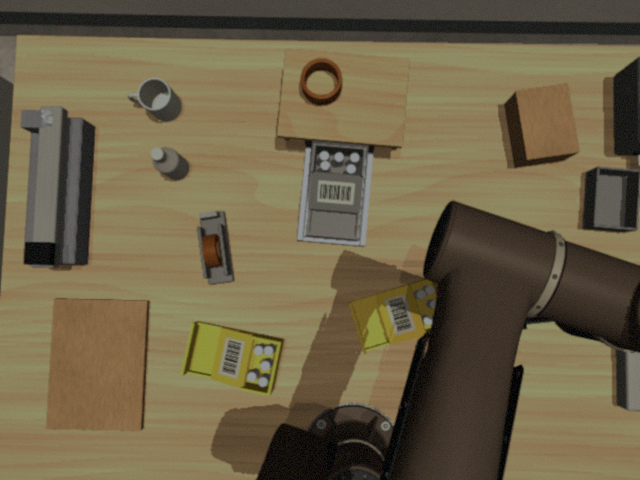

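View pics/s16.png

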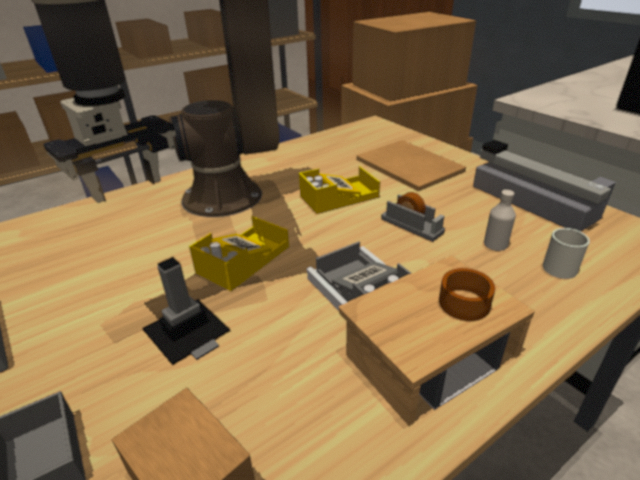

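```bash
python3 -c "
from plant import manip
print(manip.close_job(), manip.state()['time_s'])"
```

```text
the job is handed in; nothing more can be done
the job is handed in; nothing more can be done
```

The job is done and handed in at about 27 s of the 72 s allowed. No verdict was reported.

- **Bin:** I drew it forward by hooking the closed fingers behind its lip, until the force jumped against the stop. Depth readings put the lip flush with the stop bar. Top-camera views after the scan and at the end show the bin still at its stop.
- **Scan:** The moves cannot tilt the tool, so I touched the mouth's far edge to the label and dragged it down the slope. The scanner pivoted in a light 8 N grip until it lay flat, at a measured 20.3°, against 20° for the panel. By my geometry it was within about 1 mm of the label's centre. I held it still for just over 3 s at roughly 9 N of pressing force. The handle slid about 3 mm in the grip along the way, which I allowed for.
- **Scanner on pad:** I pivoted it upright against the pad and let go. The tilt read about −0.5° just before release, and the last pictures show it standing. Its centre is about 3.5 mm from the pad's centre, at (0.4714, −0.3082) against (0.475, −0.308).
- **Other checks:** The dispenser and bottle look unmoved in the last top view, and the robot is clear of everything. The top camera and the wrist camera disagreed by about 2.5 mm on the label's sideways position. I used the wrist camera, so that centring is not confirmed any closer than that.

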